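Chock the release end of the bias testing table

ROBOT

A 7-joint arm with a two-finger parallel gripper is mounted at the origin on the work surface. World frame = base frame: x ahead of the robot, y to its left, z up, the work surface at z = 0. Lengths are in m, angles in degrees, forces in N, time in s.
With the tool pointing down it reaches from about 0.35 to 0.9 m from the base axis. Payload 8.1 kg.
Tool frame: the origin (TCP) lies on the centre line of the jaws, within the pads' length; the fingertips stand 17 mm ahead of it and the grasp point (between the pads) lies 2 mm behind it; z points along the fingers, y is the line along which they close (so a half turn about z gives the same grasp; the last joint's range is limited). The gripper opens to 85 mm and grips with 20 to 120 N. Pads are 22 mm wide; open, the fingers measure 114 mm over their backs; the gripper's body (76 mm by 85 mm) begins 54 mm behind the grasp point. The pads swing forward as they close: fully open they stand 13 mm farther back than shut.
Start: joints at [-74.347, 24.895, 1.432, 90.138, -0.665, 64.973, -4.303], TCP at [0.229, 0.581, 0.248] pointing down, gripper open.
Joint ranges: [-149.89, 149.89], [-25.12, 119.58], [-72.63, 75.52], [4.76, 147.25], [-75.54, 255.54], [6.69, 114.76], [-157.13, 157.13]. Speed limits (degrees/s): [127.2, 127.2, 172.46, 172.46, 180, 180, 180].

INTERFACE

Orientations are given as a 3x3 rotation matrix whose columns are the frame's x, y, z axes.
In Python, from rig import * gives the robot as it stands. The module is installed in compiled form; this text tells all that it offers.
- The arm moves only by the shell command python3 -m pendant 'ROWS' [FORCE]. ROWS is JSON, a list of rows, each an object with "claw": the opening, from 0 (shut) to 1 (fully open); "xyz": the shift along the world's x, y, z in m, a list of three; "roll": the turn about the world's z in degrees. In form: [{"claw": claw, "xyz": [dx, dy, dz], "roll": roll}, ...]. A call has 1 to 12 rows; each row shifts and turns the commanded pose from where the row before left it; what a row does not reach is not made up. A row lasts 1/8 s, in which the tool goes at most 62.5 mm and 10.7 degrees, less where a joint would pass 70% of its speed; a pose out of reach is approached as far as the arm can. A call with a gripper value outside its range is refused whole. The fingers move at their own pace and stop on an object; FORCE is the grip in N (left out, the last holds). Time passes only in rows, so rows that do not move let the fingers close. It gives the time, the measured TCP pose, the force, the opening and the grip force at its end, in the units of the state.
- observe(): the state, without advancing time (a new reading comes with each control period).
- read_camera(name): name is "side" or "top"; returns a dict with "image" (400x640x3 uint8, red, green, blue), "depth" (400x640 float32, m along the optical axis (not along the pixel's ray), 0 where there is no reading), "camera_matrix" (3x3 intrinsics, pixels), "R" (3x3) and "t" (3): a world point X has camera coordinates R X + t. Camera axes: x right, y down, z forward; pixel columns grow to the right and rows downward; lengths in m; the calibration is good to about 2 mm. A picture is of the moment at which its call begins.
- close_job(): hands the job in; it is judged then, once.
Trained networks look in a picture, given as the dict that the camera call returned (one of the last four; its "shot" number tells which), for a name from the list of things; names that differ only in an ending like _2 or _b are one class to them, and where a whole thing is asked for, a point or a joint stands for the part that bears it (a point fixed in the world has none). Each returns a list of dicts, best first, with "p" (0 to 1); they miss things now and then, are a little off and sometimes report something else, mostly with a low value. They report only what shows in the picture. A call takes as long as a camera call. They do not tell look-alikes from the thing itself.
- search_frame(picture, thing): "centre" ([x, y, z] in m, in world coordinates, good to about 4 mm: the middle of the surface that is visible of it).
- pinpoint(picture, thing): "centre" ([x, y, z] in m, in world coordinates, good to about 4 mm: a listed point, or the origin of a listed thing).
The state is a dict: "time": time; "joint_pos": joint angles; "dq": joint speeds; "joint_efforts": joint torques, N m; "ee_pos": TCP position; "tool_rot": TCP orientation; "contact_force": force on the tool from outside, world axes, zero at the start; "wrist_torque": the same for the moment, N m; "width": finger opening in m; "grip_force": force on a finger pad.
Only numpy, scipy, OpenCV 4.12 (cv2) and the standard library are available. Lean on these libraries where they do the work, as an engineer would, in place of code of your own. Each camera call takes 0.05 s, during which the arm holds its last target. There are 200 camera calls.

TASK

The release end is being set up for the next batch of woods: carry the three cherry wedge blocks from the tiled shelf to the chock seats, each to the seat with the pad of its own cap's colour, the longest block first, then the middle one, the shortest last. Set each one down without dropping it, upright as it stood, centred on its pad and in line with it, and let go. Leave the red bowl, the white jack and the depth gauge where they are, and do not move the brass lever.

Things in the scene. Friction and masses are not known exactly. Their poses are not given: they have to be found in the camera images.
- long_wedge: the long cherry-wood wedge block with a blue cap on its thick end, loose, at most 0.11 kg: 100 mm long (x), 34 mm wide with flat parallel sides (y), 46 mm high over the last 20 mm at the thick (+x) end, sloping down to 18 mm at the thin (-x) end; grip it across its width. Origin: centre of its underside, z up. It starts flat on the tiled shelf, whose top is 21 mm above the table
- middle_wedge: the middle-sized cherry-wood wedge block with a yellow cap on its thick end, loose, at most 0.11 kg: 80 mm long (x), 34 mm wide with flat parallel sides (y), 40 mm high over the last 20 mm at the thick (+x) end, sloping down to 18 mm at the thin (-x) end; grip it across its width. Origin: centre of its underside, z up. It starts flat on the tiled shelf, whose top is 21 mm above the table
- short_wedge: the short cherry-wood wedge block with a green cap on its thick end, loose, at most 0.11 kg: 60 mm long (x), 34 mm wide with flat parallel sides (y), 34 mm high over the last 20 mm at the thick (+x) end, sloping down to 18 mm at the thin (-x) end; grip it across its width. Origin: centre of its underside, z up. It starts flat on the tiled shelf, whose top is 21 mm above the table
- long_seat: fixed aluminium chock seat with a blue pad, for the blue-capped block: plate 124 x 58 x 6 mm, long way x; on it the pad, 108 x 42 mm, its flat top 8 mm above the table, no rims. Origin: centre of the plate's underside, on the table; z up. The block belongs flat on the pad, centred, its length along the seat's length (either end may point either way)
- middle_seat: fixed aluminium chock seat with a yellow pad, for the yellow-capped block: plate 104 x 58 x 6 mm, long way x; on it the pad, 88 x 42 mm, its flat top 8 mm above the table, no rims. Origin: centre of the plate's underside, on the table; z up. The block belongs flat on the pad, centred, its length along the seat's length (either end may point either way)
- short_seat: fixed aluminium chock seat with a green pad, for the green-capped block: plate 84 x 58 x 6 mm, long way x; on it the pad, 68 x 42 mm, its flat top 8 mm above the table, no rims. Origin: centre of the plate's underside, on the table; z up. The block belongs flat on the pad, centred, its length along the seat's length (either end may point either way)
- bowl: bystander: red lawn bowl, 120 mm across, 92 mm high, lying on its flat side on the tiled shelf, loose, to be left alone; origin: centre of its underside
- jack_center (a point): bystander: white jack, a ball 63 mm across, resting loose in a rubber ring on the tiled shelf, to be left alone; this point is the ball's centre
- depth_gauge: bystander: steel depth gauge, cross-shaped, 110 x 90 mm and 22 mm high, loose on the tiled shelf, to be left alone; origin: centre of its underside
- lever (a joint): the long brass release lever (320 mm, black ball at its end, about 95 mm above the table, reaching from its pivot away from the shelf) on the near side of the green-sided release unit beyond the seats; rad, 0 = set, grows as its ball end is pushed down, at most 0.25; it must stay set
There are look-alikes about, which are no part of the job. Leave any orange look-alike of the long_seat alone. What is shaped like the middle_wedge but purple is not meant.

How it is judged (in metres and radians):
On the way, in this order (a step that is already met when the one before it is completed fails the run):
1. the long block stands released on its own seat (horizontal distance between long_wedge and long_seat below 0.012 m and z of long_wedge in the frame of long_seat between 0.005 and 0.011 m and angle between the x axis of long_wedge and the x axis of long_seat, either way round below 0.2 rad and angle between long_wedge's own z axis and vertical below 0.08 rad and contact force between the fingers and long_wedge below 0.1 N and linear speed of long_wedge below 0.02 m/s and angular speed of long_wedge below 0.2 rad/s), for 0.2 s.
2. the middle block stands released on its own seat (horizontal distance between middle_wedge and middle_seat below 0.012 m and z of middle_wedge in the frame of middle_seat between 0.005 and 0.011 m and angle between the x axis of middle_wedge and the x axis of middle_seat, either way round below 0.2 rad and angle between middle_wedge's own z axis and vertical below 0.08 rad and contact force between the fingers and middle_wedge below 0.1 N and linear speed of middle_wedge below 0.02 m/s and angular speed of middle_wedge below 0.2 rad/s), for 0.2 s.
3. the short block stands released on its own seat (horizontal distance between short_wedge and short_seat below 0.012 m and z of short_wedge in the frame of short_seat between 0.005 and 0.011 m and angle between the x axis of short_wedge and the x axis of short_seat, either way round below 0.2 rad and angle between short_wedge's own z axis and vertical below 0.08 rad and contact force between the fingers and short_wedge below 0.1 N and linear speed of short_wedge below 0.02 m/s and angular speed of short_wedge below 0.2 rad/s), for 0.2 s.
At the end, for the whole second after the job is handed in: every wedge block lies flat on the pad of its own colour, within 12 mm of the seat's centre and 0.2 rad of its length (either way round), released and at rest (all of step 1 and all of step 2 and all of step 3); the robot touches nothing.
It fails at once if the bowl is shoved by more than 15 mm (distance of bowl from where it was at the start of the episode above 0.015 m).
It fails at once if the jack is shoved by more than 15 mm (distance of jack_center from where it was at the start of the episode above 0.015 m).
It fails at once if the depth gauge is shoved by more than 15 mm (distance of depth_gauge from where it was at the start of the episode above 0.015 m).
It fails at once if the brass lever is moved, which would free the waiting wood (value of joint lever above 0.06 rad).
It fails at once if a wedge block is dropped or flung (faster than 0.7 m/s while not held) ((linear speed of long_wedge above 0.7 m/s and contact force between the fingers and long_wedge below 0.05 N) or (linear speed of middle_wedge above 0.7 m/s and contact force between the fingers and middle_wedge below 0.05 N) or (linear speed of short_wedge above 0.7 m/s and contact force between the fingers and short_wedge below 0.05 N)).
It also fails if it takes over 86 s, if anything falls off the work surface, if the arm or the gripper's body presses on something with over 40 N, if the wrist force passes 120 N, or if a joint passes its speed limit or range.

## Working session

There is one attempt and no reset: what is moved stays moved. The work goes in short steps, Python scripts to look and compute and a shell command to move; the robot and the scene stay as the last step left them, time stands still between calls to the robot, and variables do not carry over. Pictures are saved under pics/ and viewed, at most 14 in all, crops included, and the job is handed in when it is done.

```bash
mkdir -p pics; python3 - <<'E'
from rig import *
import cv2
s=observe();print(s['time'],s['ee_pos'],s['tool_rot'],s['width'])
for n in("top","side"):
    p=read_camera(n);cv2.imwrite(f"pics/{n}0.png",p["image"][:,:,::-1])
    print(n,p["camera_matrix"],p["R"],p["t"])
    for th in("long_wedge","middle_wedge","short_wedge","long_seat","middle_seat","short_seat","bowl","jack_center","depth_gauge","lever"):
        for f in (pinpoint,):
            try: print(th,[(round(d["p"],2),[round(float(x),3) for x in d["centre"]]) for d in f(p,th)[:4]])
            except Exception as e: print(th,e)
E
```

```text
0.0 [0.22925947 0.58091272 0.24753187] [[-9.30195939e-01  3.67063084e-01 -4.55304781e-04]
 [ 3.67063341e-01  9.30194690e-01 -1.53039329e-03]
 [-1.38228792e-04 -1.59069132e-03 -9.99998725e-01]] 0.08486142199925387
top [[407.26984993   0.         311.21024533]
 [  0.         407.26984993 201.40358986]
 [  0.           0.           1.        ]] [[-0.02003765 -0.99968136 -0.01535177]
 [-0.99290079  0.0216977  -0.11694974]
 [ 0.11724557  0.01289939 -0.99301918]] [0.01157362 0.49446761 0.99204892]
long_wedge [(0.69, [0.496, 0.367, 0.02]), (0.39, [0.482, -0.264, 0.002])]
middle_wedge [(0.89, [0.297, 0.238, 0.002]), (0.82, [0.49, 0.116, 0.025])]
short_wedge [(0.56, [0.488, 0.244, 0.024]), (0.19, [0.654, 0.222, 0.024])]
long_seat [(0.88, [0.509, -0.121, -0.001])]
middle_seat [(0.79, [0.51, -0.374, -0.001])]
short_seat [(0.9, [0.484, -0.263, 0.001])]
bowl [(0.64, [0.675, 0.347, 0.019])]
jack_center [(0.79, [0.662, 0.106, 0.05])]
depth_gauge [(0.55, [0.653, 0.222, 0.023])]
lever it knows: bowl, depth_gauge, jack_center, long_seat, long_wedge, middle_seat, middle_wedge, short_seat, short_wedge
s
[... 258 characters left out ...]
879  0.24147219  1.21678509]
long_wedge [(0.66, [0.501, 0.368, 0.014])]
middle_wedge [(0.98, [0.487, 0.118, 0.019]), (0.73, [0.297, 0.238, -0.002])]
short_wedge [(0.76, [0.493, 0.249, 0.022]), (0.59, [0.501, 0.372, 0.017])]
long_seat [(0.89, [0.331, -0.119, -0.005]), (0.59, [0.509, -0.117, 0.001])]
middle_seat [(0.88, [0.51, -0.378, -0.003])]
short_seat [(0.79, [0.482, -0.263, -0.004])]
bowl [(0.58, [0.674, 0.345, 0.021])]
jack_center [(0.75, [0.481, -0.262, -0.003]), (0.65, [0.666, 0.103, 0.056]), (0.18, [0.488, 0.121, 0.023])]
depth_gauge [(0.59, [0.656, 0.227, 0.018])]
lever it knows: bowl, depth_gauge, jack_center, long_seat, long_wedge, middle_seat, middle_wedge, short_seat, short_wedge
```

View pics/top0.png

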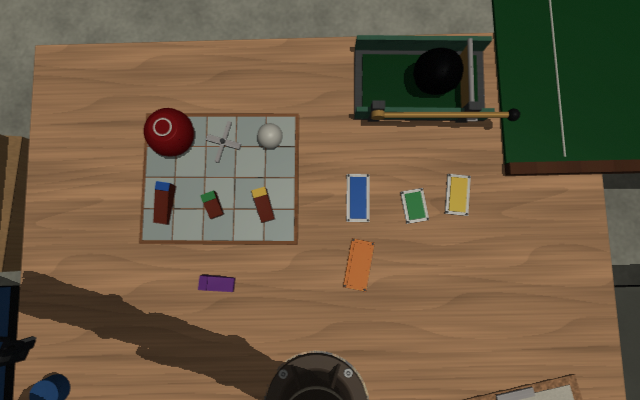

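View pics/side0.png

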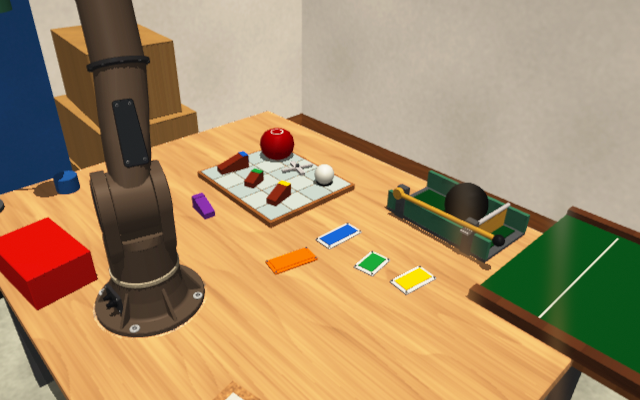

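The pictures show the blue-, green- and yellow-capped wedges at about (164,202), (212,205) and (263,204) in the top view. The blue, green and yellow pads are at (358,198), (415,206) and (458,195). The lever runs along row 115, well beyond the seats. Next I measure poses from the depth data.

```bash
cat > h.py <<'E'
from rig import *
import numpy as np, cv2
W={"long":(100,34,(.496,.367)),"middle":(80,34,(.488,.117)),"short":(60,34,(.490,.246))}
S={"long":(108,42,(.509,-.12)),"middle":(88,42,(.51,-.376)),"short":(68,42,(.483,-.263))}
HUE={"long":(100,130),"middle":(20,35),"short":(45,85)}
def cloud(p):
    K=p["camera_matrix"];v,u=np.mgrid[:400,:640];z=p["depth"]
    c=np.stack([(u-K[0,2])/K[0,0]*z,(v-K[1,2])/K[1,1]*z,z],-1)
    return (c-p["t"])@p["R"]
def rect(P):
    r=cv2.minAreaRect((P*1000).astype(np.float32));b=cv2.boxPoints(r)
    e=[b[1]-b[0],b[2]-b[1]];e.sort(key=np.linalg.norm)
    return np.round(r[0],1),[round(float(np.linalg.norm(x)),1) for x in e[::-1]],round(float(np.degrees(np.arctan2(e[1][1],e[1][0])))%180,1)
def largest(m):
    n,l,s,_=cv2.connectedComponentsWithStats(m.astype(np.uint8));
    return l==1+np.argmax(s[1:,4])
def run(cams=("top","side"),wedges=W,seats=S,zmin=.026):
    for n in cams:
        p=read_camera(n);X=cloud(p);h=cv2.cvtColor(p["image"],cv2.COLOR_RGB2HSV)
        for k,(L,w,c) in wedges.items():
            d=np.hypot(X[...,0]-c[0],X[...,1]-c[1])
            m=largest((d<.075)&(X[...,2]>zmin)&(X[...,2]<.1)&(h[...,1]>90)&(p["depth"]>0))
            Q=X[m];cap=m&(h[...,0]>HUE[k][0])&(h[...,0]<HUE[k][1])
            print(n,k,"wedge",rect(Q[:,:2]),"zmax",np.percentile(Q[:,2],98).round(4),"n",len(Q),"cap",X[cap][:,:2].mean(0).round(3))
        for k,(L,w,c) in seats.items():
            d=np.hypot(X[...,0]-c[0],X[...,1]-c[1])
            m=largest((d<.08)&(h[...,0]>HUE[k][0])&(h[...,0]<HUE[k][1])&(h[...,1]>120))
            v,u=np.nonzero(m)
            K=p["camera_matrix"];r=np.c_[(u-K[0,2])/K[0,0],(v-K[1,2])/K[1,1],np.ones(len(u))]@p["R"]
            o=-p["R"].T@p["t"];Y=o+r*((.008-o[2])/r[:,2])[:,None]
            print(n,k,"seat",rect(Y[:,:2]),"mean",Y[:,:2].mean(0).round(4),"z",np.median(X[m][:,2]).round(4))
E
python3 -c "
from h import *
run()"
```

```text
top long wedge (array([497.2, 369.1]), [99.9, 35.7], 170.4) zmax 0.0706 n 727 cap [0.536 0.364]
top middle wedge (array([487.8, 119.8]), [80.6, 34.1], 15.2) zmax 0.0647 n 472 cap [0.517 0.128]
top short wedge (array([490.5, 247. ]), [59.9, 34.4], 19.4) zmax 0.0594 n 375 cap [0.51  0.254]
top long seat (array([ 506.1, -117.3]), [103.5, 38.5], 178.2) mean [ 0.506  -0.1171] z 0.007
top middle seat (array([ 508. , -372.4]), [87.4, 41.8], 172.6) mean [ 0.5078 -0.3725] z 0.0068
top short seat (array([ 482.2, -260.9]), [65.0, 38.4], 8.3) mean [ 0.482 -0.261] z 0.0069
side long wedge (array([498.1, 368.3]), [102.8, 46.4], 170.4) zmax 0.0713 n 414 cap [0.538 0.362]
side middle wedge (array([488.1, 118.7]), [89.2, 40.4], 14.3) zmax 0.0654 n 372 cap [0.518 0.128]
side short wedge (array([491. , 245.3]), [68.5, 41.1], 18.4) zmax 0.0597 n 243 cap [0.512 0.254]
side long seat (array([ 508.7, -118.1]), [105.8, 39.5], 178.0) mean [ 0.5078 -0.1178] z 0.0093
side middle seat (array([ 511.1, -372.4]), [89.1, 43.5], 172.8) mean [ 0.5103 -0.3729] z 0.0092
side short seat (array([ 484.7, -261.3]), [65.4, 39.9], 7.8) mean [ 0.484  -0.2615] z 0.0092
```

Sizes, heights and positions agree between the two cameras. I'll go above the long block first, aiming for a grip about 10 mm toward its thick end.

```bash
python3 -m pendant '[{"claw":1,"xyz":[0.04,-0.03,0],"roll":2},{"claw":1,"xyz":[0.04,-0.03,0],"roll":2},{"claw":1,"xyz":[0.04,-0.03,0],"roll":2},{"claw":1,"xyz":[0.04,-0.03,0],"roll":2},{"claw":1,"xyz":[0.04,-0.03,0],"roll":2},{"claw":1,"xyz":[0.04,-0.03,0],"roll":2},{"claw":1,"xyz":[0.038,-0.034,0],"roll":0},{"claw":1,"xyz":[0,0,-0.03],"roll":0},{"claw":1,"xyz":[0,0,-0.04],"roll":0},{"claw":1,"xyz":[0,0,-0.03],"roll":0},{"claw":1,"xyz":[0,0,0],"roll":0},{"claw":1,"xyz":[0,0,0],"roll":0}]' 50
```

```text
time: 2.6
ee_pos: [0.508, 0.3679, 0.1496]
tool_rot: [[-0.986, 0.166, 0.001], [0.166, 0.986, 0.001], [-0.001, 0.001, -1.0]]
contact_force: [-0.4, 0.3, -0.4]
width: 0.0853
grip_force: 0.0
```

```bash
python3 -m pendant '[{"claw":1,"xyz":[0,-0.001,-0.03],"roll":0},{"claw":1,"xyz":[0,0,-0.03],"roll":0},{"claw":1,"xyz":[0,0,-0.02],"roll":0},{"claw":1,"xyz":[0,0,-0.015],"roll":0},{"claw":1,"xyz":[0,0,-0.012],"roll":0},{"claw":0.7,"xyz":[0,0,0],"roll":0},{"claw":0.5,"xyz":[0,0,0],"roll":0},{"claw":0.3,"xyz":[0,0,0],"roll":0},{"claw":0.2,"xyz":[0,0,0],"roll":0},{"claw":0.2,"xyz":[0,0,0],"roll":0},{"claw":0.2,"xyz":[0,0,0],"roll":0},{"claw":0.2,"xyz":[0,0,0],"roll":0}]' 50
```

```text
time: 4.1
ee_pos: [0.508, 0.3669, 0.0423]
tool_rot: [[-0.986, 0.166, 0.001], [0.166, 0.986, 0.001], [-0.001, 0.001, -1.0]]
contact_force: [-1.2, -0.1, 6.1]
width: 0.0333
grip_force: 50.5
```

```bash
python3 -m pendant '[{"claw":0.2,"xyz":[0,0,0.01],"roll":0},{"claw":0.2,"xyz":[0,0,0.03],"roll":0},{"claw":0.2,"xyz":[0,0,0.04],"roll":0},{"claw":0.2,"xyz":[0,0,0.03],"roll":0},{"claw":0.2,"xyz":[0,-0.025,0],"roll":0},{"claw":0.2,"xyz":[0,-0.05,0],"roll":2},{"claw":0.2,"xyz":[0,-0.05,0],"roll":2},{"claw":0.2,"xyz":[0,-0.05,0],"roll":2},{"claw":0.2,"xyz":[0,-0.05,0],"roll":1.6},{"claw":0.2,"xyz":[0.01,-0.05,0],"roll":0},{"claw":0.2,"xyz":[0,-0.05,0],"roll":0},{"claw":0.2,"xyz":[0,-0.05,0],"roll":0}]' && python3 -m pendant '[{"claw":0.2,"xyz":[0,-0.05,0],"roll":0},{"claw":0.2,"xyz":[0,-0.04,0],"roll":0},{"claw":0.2,"xyz":[0,-0.02,0],"roll":0},{"claw":0.2,"xyz":[0,0,-0.03],"roll":0},{"claw":0.2,"xyz":[0,0,-0.03],"roll":0},{"claw":0.2,"xyz":[0,0,0],"roll":0},{"claw":0.2,"xyz":[0,0,0],"roll":0},{"claw":0.2,"xyz":[0,0,0],"roll":0}]'; python3 -c "
from h import *
run(('top',),{'long':(100,34,(.507,-.118))},S,.05)"
```

```text
time: 5.6
ee_pos: [0.5159, -0.0115, 0.1506]
tool_rot: [[-0.999, 0.035, -0.002], [0.035, 0.999, -0.001], [0.002, -0.001, -1.0]]
contact_force: [0.4, 0.1, -1.1]
width: 0.0337
grip_force: 49.9
time: 6.6
ee_pos: [0.518, -0.1188, 0.0924]
tool_rot: [[-0.999, 0.034, 0.002], [0.034, 0.999, -0.0], [-0.002, -0.0, -1.0]]
contact_force: [0.7, -0.2, -0.9]
width: 0.0334
grip_force: 49.9Traceback (most recent call last):
  File "<string>", line 3, in <module>
    run(('top',),{'long':(100,34,(.507,-.118))},S,.05)
    ~~~^^^^^^^^^^^^^^^^^^^^^^^^^^^^^^^^^^^^^^^^^^^^^^^
  File "h.py", line 22, in run
    m=largest((d<.075)&(X[...,2]>zmin)&(X[...,2]<.1)&(h[...,1]>90)&(p["depth"]>0))
  File "h.py", line 16, in largest
    return l==1+np.argmax(s[1:,4])
                ~~~~~~~~~^^^^^^^^^
    return _wrapfunc(a, 'argmax', axis=axis, out=out, **kwds)
    return bound(*args, **kwds)
ValueError: attempt to get argmax of an empty sequence
```

```bash
python3 -m pendant '[{"claw":0.2,"xyz":[0,0.0005,-0.025],"roll":0},{"claw":0.2,"xyz":[0,0,-0.02],"roll":0},{"claw":0.2,"xyz":[0,0,-0.01],"roll":0},{"claw":0.2,"xyz":[0,0,-0.005],"roll":0},{"claw":0.2,"xyz":[0,0,-0.001],"roll":0},{"claw":0.2,"xyz":[0,0,0],"roll":0},{"claw":0.2,"xyz":[0,0,0],"roll":0}]' ; python3 -m pendant '[{"claw":0.2,"xyz":[0,0,-0.001],"roll":0},{"claw":0.2,"xyz":[0,0,-0.001],"roll":0},{"claw":0.2,"xyz":[0,0,0],"roll":0}]'
```

```text
time: 7.52
ee_pos: [0.5177, -0.1182, 0.0308]
tool_rot: [[-0.999, 0.034, 0.001], [0.034, 0.999, -0.0], [-0.001, -0.0, -1.0]]
contact_force: [-0.4, 1.0, -1.3]
width: 0.0334
grip_force: 49.9
time: 7.9
ee_pos: [0.5175, -0.1181, 0.029]
tool_rot: [[-0.999, 0.034, 0.0], [0.034, 0.999, 0.0], [-0.0, 0.0, -1.0]]
contact_force: [-2.1, 1.4, 8.8]
width: 0.0334
grip_force: 51.2
```

```bash
python3 - <<'E'
from rig import *
import cv2
p=read_camera("side");i=p["image"][130:330,230:480,::-1]
cv2.imwrite("pics/s1.png",cv2.resize(i,None,fx=3,fy=3,interpolation=cv2.INTER_CUBIC))
E
```

```text
(no output)
```

View pics/s1.png

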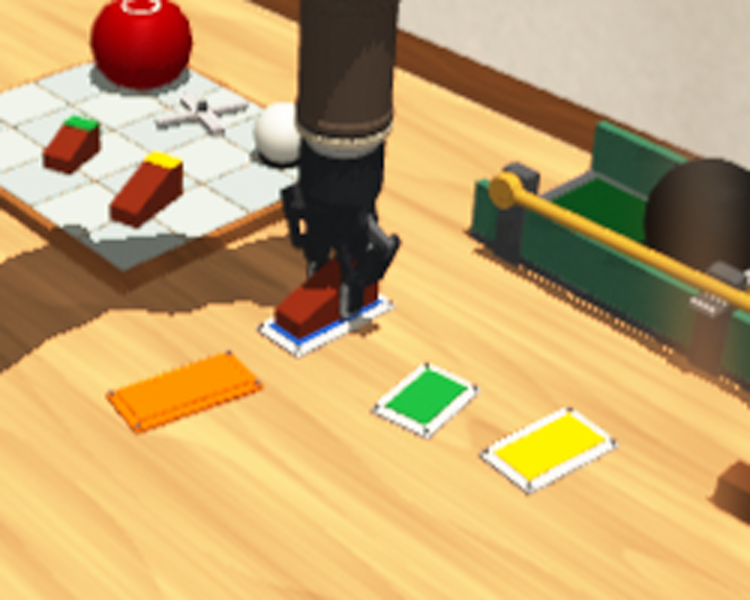

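The block is down on the blue pad, at about (325,300) in the crop, with 9 N of contact. I'll open the gripper and raise it.

```bash
python3 -m pendant '[{"claw":0.5,"xyz":[0,0,0],"roll":0},{"claw":0.7,"xyz":[0,0,0],"roll":0},{"claw":0.9,"xyz":[0,0,0],"roll":0},{"claw":0.9,"xyz":[0,0,0],"roll":0},{"claw":0.9,"xyz":[0,0,0.02],"roll":0},{"claw":0.9,"xyz":[0,0,0.04],"roll":0},{"claw":0.9,"xyz":[0,0,0.05],"roll":0},{"claw":1,"xyz":[-0.02,0.05,0],"roll":2},{"claw":1,"xyz":[0,0.05,0],"roll":3},{"claw":1,"xyz":[0,0.05,0],"roll":4},{"claw":1,"xyz":[0,0.04,0],"roll":4},{"claw":1,"xyz":[0,0,0],"roll":3.7}]'; python3 -c "
from h import *
c=(.507,-.118)
run(('side','top'),{'long':(100,34,c)},{},.012)
import cv2; cv2.imwrite('pics/t2.png',read_camera('top')['image'][:,:,::-1])"
```

```text
time: 9.45
ee_pos: [0.4972, 0.076, 0.1384]
tool_rot: [[-0.965, -0.263, 0.0], [-0.263, 0.965, 0.002], [-0.001, 0.002, -1.0]]
contact_force: [-0.0, -0.6, 0.0]
width: 0.0856
grip_force: 0.0
side long wedge (array([ 506. , -119.9]), [110.7, 41.7], 179.0) zmax 0.0589 n 616 cap [ 0.534 -0.124]
top long wedge (array([ 506.4, -117.1]), [97.2, 32.8], 177.9) zmax 0.0574 n 562 cap [ 0.546 -0.118]
```

View pics/t2.png

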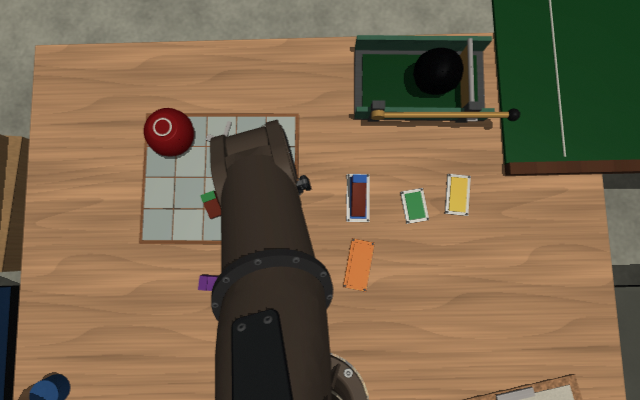

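The long block sits centred on the blue pad at (358,198), within about 1 mm. The middle block is next.

```bash
python3 -m pendant '[{"claw":1,"xyz":[-0.0015,0.045,0],"roll":-0.5},{"claw":1,"xyz":[0,0,0],"roll":0},{"claw":1,"xyz":[0,0,-0.03],"roll":0},{"claw":1,"xyz":[0,0,-0.03],"roll":0},{"claw":1,"xyz":[0,0,-0.02],"roll":0},{"claw":1,"xyz":[0,0,-0.01],"roll":0},{"claw":1,"xyz":[0,0,-0.006],"roll":0},{"claw":1,"xyz":[0,0,0],"roll":0}]'; python3 -m pendant '[{"claw":0.7,"xyz":[0,0,0],"roll":0},{"claw":0.5,"xyz":[0,0,0],"roll":0},{"claw":0.3,"xyz":[0,0,0],"roll":0},{"claw":0.2,"xyz":[0,0,0],"roll":0},{"claw":0.2,"xyz":[0,0,0],"roll":0},{"claw":0.2,"xyz":[0,0,0],"roll":0},{"claw":0.2,"xyz":[0,0,0],"roll":0}]'
```

```text
time: 10.6
ee_pos: [0.4961, 0.1167, 0.0425]
tool_rot: [[-0.969, -0.246, 0.0], [-0.246, 0.969, -0.0], [-0.0, -0.0, -1.0]]
contact_force: [0.4, 0.3, 0.0]
width: 0.0854
grip_force: 0.0
time: 11.48
ee_pos: [0.4962, 0.1171, 0.0428]
tool_rot: [[-0.969, -0.247, 0.001], [-0.247, 0.969, 0.0], [-0.001, 0.0, -1.0]]
contact_force: [-1.5, -0.6, 5.6]
width: 0.0332
grip_force: 50.2
```

```bash
python3 -m pendant '[{"claw":0.2,"xyz":[0,0,0.01],"roll":0},{"claw":0.2,"xyz":[0,0,0.03],"roll":0},{"claw":0.2,"xyz":[0,0,0.04],"roll":0},{"claw":0.2,"xyz":[0,0,0.03],"roll":0},{"claw":0.2,"xyz":[0,-0.025,0],"roll":-2},{"claw":0.2,"xyz":[0,-0.045,0],"roll":-3},{"claw":0.2,"xyz":[0,-0.045,0],"roll":-3},{"claw":0.2,"xyz":[0,-0.045,0],"roll":-3},{"claw":0.2,"xyz":[0.01,-0.045,0],"roll":-3},{"claw":0.2,"xyz":[0.01,-0.045,0],"roll":-3},{"claw":0.2,"xyz":[0,-0.045,0],"roll":-3},{"claw":0.2,"xyz":[0,-0.045,0],"roll":-1.6}]' && python3 -m pendant '[{"claw":0.2,"xyz":[0,-0.045,0],"roll":0},{"claw":0.2,"xyz":[0,-0.045,0],"roll":0},{"claw":0.2,"xyz":[0,-0.04,0],"roll":0},{"claw":0.2,"xyz":[0,-0.02,0],"roll":0},{"claw":0.2,"xyz":[0,0,-0.03],"roll":0},{"claw":0.2,"xyz":[0,0,-0.03],"roll":0},{"claw":0.2,"xyz":[0,0,0],"roll":0},{"claw":0.2,"xyz":[0,0,0],"roll":0},{"claw":0.2,"xyz":[0,0,0],"roll":0}]'
```

```text
time: 12.98
ee_pos: [0.5144, -0.2255, 0.1515]
tool_rot: [[-0.991, 0.131, -0.002], [0.131, 0.991, 0.0], [0.002, -0.0, -1.0]]
contact_force: [-0.2, 0.0, -0.3]
width: 0.0334
grip_force: 49.7
time: 14.1
ee_pos: [0.5166, -0.3734, 0.0937]
tool_rot: [[-0.992, 0.128, 0.002], [0.128, 0.992, -0.001], [-0.002, -0.001, -1.0]]
contact_force: [0.3, -0.1, -1.0]
width: 0.0333
grip_force: 49.8
```

```bash
python3 -m pendant '[{"claw":0.2,"xyz":[0,0,-0.025],"roll":0},{"claw":0.2,"xyz":[0,0,-0.02],"roll":0},{"claw":0.2,"xyz":[0,0,-0.01],"roll":0},{"claw":0.2,"xyz":[0,0,-0.005],"roll":0},{"claw":0.2,"xyz":[0,0,-0.002],"roll":0},{"claw":0.2,"xyz":[0,0,0],"roll":0},{"claw":0.2,"xyz":[0,0,0],"roll":0}]' ; python3 -m pendant '[{"claw":0.2,"xyz":[0,0,-0.001],"roll":0},{"claw":0.2,"xyz":[0,0,-0.001],"roll":0},{"claw":0.2,"xyz":[0,0,0],"roll":0}]'
```

```text
time: 14.98
ee_pos: [0.5162, -0.3733, 0.0308]
tool_rot: [[-0.992, 0.128, 0.001], [0.128, 0.992, -0.0], [-0.001, -0.0, -1.0]]
contact_force: [0.4, 0.0, -0.3]
width: 0.0332
grip_force: 49.8
time: 15.35
ee_pos: [0.5161, -0.3733, 0.0297]
tool_rot: [[-0.992, 0.128, 0.001], [0.128, 0.992, -0.0], [-0.001, -0.0, -1.0]]
contact_force: [-2.9, 3.1, 12.9]
width: 0.0333
grip_force: 51.5
```

```bash
python3 -m pendant '[{"claw":0.5,"xyz":[0,0,0],"roll":0},{"claw":0.7,"xyz":[0,0,0],"roll":0},{"claw":0.9,"xyz":[0,0,0],"roll":0},{"claw":0.9,"xyz":[0,0,0],"roll":0},{"claw":0.9,"xyz":[0,0,0.02],"roll":0},{"claw":0.9,"xyz":[0,0,0.04],"roll":0},{"claw":0.9,"xyz":[0,0,0.05],"roll":0},{"claw":1,"xyz":[-0.02,0.04,0],"roll":3},{"claw":1,"xyz":[0,0.045,0],"roll":3},{"claw":1,"xyz":[0,0.045,0],"roll":3},{"claw":1,"xyz":[0,0.045,0],"roll":3},{"claw":1,"xyz":[0,0.045,0],"roll":3}]' && python3 -m pendant '[{"claw":1,"xyz":[0,0.045,0],"roll":3},{"claw":1,"xyz":[0,0.045,0],"roll":3},{"claw":1,"xyz":[0,0.045,0],"roll":3},{"claw":1,"xyz":[0,0.045,0],"roll":2.3},{"claw":1,"xyz":[0,0.045,0],"roll":0},{"claw":1,"xyz":[0,0.045,0],"roll":0},{"claw":1,"xyz":[0,0.045,0],"roll":0},{"claw":1,"xyz":[0,0.045,0],"roll":0},{"claw":1,"xyz":[0,0.041,0],"roll":0},{"claw":1,"xyz":[0,0,0],"roll":0},{"claw":1,"xyz":[0,0,0],"roll":0}]'; python3 -c "
from h import *
run(('side','top'),{'long':(100,34,(.507,-.118)),'middle':(80,34,(.51,-.373))},{},.012)"
```

```text
time: 16.85
ee_pos: [0.4962, -0.1519, 0.1398]
tool_rot: [[-0.991, -0.135, 0.002], [-0.135, 0.991, -0.0], [-0.002, -0.001, -1.0]]
contact_force: [1.3, 0.5, -0.1]
width: 0.0853
grip_force: 0.0
time: 18.23
ee_pos: [0.4962, 0.2473, 0.1391]
tool_rot: [[-0.946, -0.325, 0.001], [-0.325, 0.946, -0.0], [-0.001, -0.001, -1.0]]
contact_force: [-0.1, 0.8, -0.1]
width: 0.0852
grip_force: 0.0
side long wedge (array([ 505.8, -120. ]), [108.2, 40.6], 179.3) zmax 0.0581 n 622 cap [ 0.537 -0.12 ]
side middle wedge (array([ 509.7, -373.8]), [85.7, 39.8], 171.7) zmax 0.0525 n 627 cap [ 0.537 -0.378]
top long wedge (array([ 506.4, -117.1]), [97.4, 33.0], 177.6) zmax 0.0571 n 565 cap [ 0.546 -0.118]
top middle wedge (array([ 509.1, -372.2]), [81.0, 35.7], 171.8) zmax 0.051 n 572 cap [ 0.539 -0.375]
```

The middle block is well placed. The short block is next, and the tool is already aligned over it.

```bash
python3 -m pendant '[{"claw":1,"xyz":[0,0,-0.03],"roll":0},{"claw":1,"xyz":[0,0,-0.03],"roll":0},{"claw":1,"xyz":[0,0,-0.02],"roll":0},{"claw":1,"xyz":[0,0,-0.01],"roll":0},{"claw":1,"xyz":[0,0,-0.006],"roll":0},{"claw":1,"xyz":[0,0,0],"roll":0}]'; python3 -m pendant '[{"claw":0.7,"xyz":[0,0,0],"roll":0},{"claw":0.5,"xyz":[0,0,0],"roll":0},{"claw":0.3,"xyz":[0,0,0],"roll":0},{"claw":0.2,"xyz":[0,0,0],"roll":0},{"claw":0.2,"xyz":[0,0,0],"roll":0},{"claw":0.2,"xyz":[0,0,0],"roll":0},{"claw":0.2,"xyz":[0,0,0],"roll":0}]'
```

```text
time: 19.08
ee_pos: [0.4961, 0.2477, 0.0426]
tool_rot: [[-0.946, -0.325, 0.0], [-0.325, 0.946, 0.0], [-0.0, -0.0, -1.0]]
contact_force: [-1.1, -0.1, 0.8]
width: 0.0855
grip_force: 0.0
time: 19.95
ee_pos: [0.4962, 0.2481, 0.0429]
tool_rot: [[-0.946, -0.325, 0.001], [-0.325, 0.946, 0.0], [-0.001, 0.0, -1.0]]
contact_force: [-0.1, -0.9, 4.7]
width: 0.0329
grip_force: 50.3
```

```bash
python3 -m pendant '[{"claw":0.2,"xyz":[0,0,0.01],"roll":0},{"claw":0.2,"xyz":[0,0,0.03],"roll":0},{"claw":0.2,"xyz":[0,0,0.04],"roll":0},{"claw":0.2,"xyz":[0,0,0.03],"roll":0},{"claw":0.2,"xyz":[0,-0.025,0],"roll":-2},{"claw":0.2,"xyz":[0,-0.045,0],"roll":-3},{"claw":0.2,"xyz":[0,-0.045,0],"roll":-3},{"claw":0.2,"xyz":[0,-0.045,0],"roll":-3},{"claw":0.2,"xyz":[-0.007,-0.045,0],"roll":0},{"claw":0.2,"xyz":[0,-0.045,0],"roll":0},{"claw":0.2,"xyz":[0,-0.045,0],"roll":0},{"claw":0.2,"xyz":[0,-0.045,0],"roll":0}]' && python3 -m pendant '[{"claw":0.2,"xyz":[0,-0.045,0],"roll":0},{"claw":0.2,"xyz":[0,-0.045,0],"roll":0},{"claw":0.2,"xyz":[0,-0.045,0],"roll":0},{"claw":0.2,"xyz":[0,-0.033,0],"roll":0},{"claw":0.2,"xyz":[0,0,-0.03],"roll":0},{"claw":0.2,"xyz":[0,0,-0.03],"roll":0},{"claw":0.2,"xyz":[0,0,0],"roll":0},{"claw":0.2,"xyz":[0,0,0],"roll":0},{"claw":0.2,"xyz":[0,0,0],"roll":0}]'
```

```text
time: 21.45
ee_pos: [0.4874, -0.0946, 0.1517]
tool_rot: [[-0.991, -0.137, -0.001], [-0.137, 0.991, -0.0], [0.001, 0.0, -1.0]]
contact_force: [0.6, 0.6, 0.3]
width: 0.0331
grip_force: 49.6
time: 22.58
ee_pos: [0.4895, -0.2605, 0.0935]
tool_rot: [[-0.99, -0.138, 0.002], [-0.138, 0.99, -0.001], [-0.002, -0.001, -1.0]]
contact_force: [0.8, -0.3, -0.8]
width: 0.0333
grip_force: 49.7
```

```bash
python3 -m pendant '[{"claw":0.2,"xyz":[0,0,-0.025],"roll":0},{"claw":0.2,"xyz":[0,0,-0.02],"roll":0},{"claw":0.2,"xyz":[0,0,-0.01],"roll":0},{"claw":0.2,"xyz":[0,0,-0.005],"roll":0},{"claw":0.2,"xyz":[0,0,-0.002],"roll":0},{"claw":0.2,"xyz":[0,0,0],"roll":0},{"claw":0.2,"xyz":[0,0,0],"roll":0}]' ; python3 -m pendant '[{"claw":0.2,"xyz":[0,0,-0.001],"roll":0},{"claw":0.2,"xyz":[0,0,-0.001],"roll":0},{"claw":0.2,"xyz":[0,0,0],"roll":0}]'
```

```text
time: 23.45
ee_pos: [0.4892, -0.2602, 0.0308]
tool_rot: [[-0.99, -0.139, 0.001], [-0.139, 0.99, -0.0], [-0.001, -0.0, -1.0]]
contact_force: [0.6, -0.1, -0.1]
width: 0.033
grip_force: 49.7
time: 23.82
ee_pos: [0.4891, -0.2602, 0.0296]
tool_rot: [[-0.99, -0.138, 0.001], [-0.138, 0.99, -0.0], [-0.001, -0.0, -1.0]]
contact_force: [-4.8, 2.1, 16.3]
width: 0.0332
grip_force: 51.8
```

```bash
python3 -m pendant '[{"claw":0.5,"xyz":[0,0,0],"roll":0},{"claw":0.7,"xyz":[0,0,0],"roll":0},{"claw":0.9,"xyz":[0,0,0],"roll":0},{"claw":0.9,"xyz":[0,0,0],"roll":0},{"claw":0.9,"xyz":[0,0,0.02],"roll":0},{"claw":0.9,"xyz":[0,0,0.04],"roll":0},{"claw":0.9,"xyz":[0,0,0.05],"roll":0},{"claw":0.9,"xyz":[0,0.045,0.03],"roll":0},{"claw":0.9,"xyz":[0,0.045,0.03],"roll":0},{"claw":0.9,"xyz":[0,0.045,0],"roll":0},{"claw":0.9,"xyz":[0,0.045,0],"roll":0},{"claw":0.9,"xyz":[0,0.045,0],"roll":0}]' && python3 -m pendant '[{"claw":0.9,"xyz":[0,0.045,0],"roll":0},{"claw":0.9,"xyz":[0,0.045,0],"roll":0},{"claw":0.9,"xyz":[0,0.03,0],"roll":0},{"claw":0.9,"xyz":[0,0,0],"roll":0},{"claw":0.9,"xyz":[0,0,0],"roll":0},{"claw":0.9,"xyz":[0,0,0],"roll":0}]'; python3 -c "
from h import *
run(('side','top'),{'long':(100,34,(.507,-.118)),'middle':(80,34,(.51,-.373)),'short':(60,34,(.483,-.261))},{},.012)
import cv2; cv2.imwrite('pics/t3.png',read_camera('side')['image'][:,:,::-1])"
```

```text
time: 25.32
ee_pos: [0.4887, -0.0337, 0.1985]
tool_rot: [[-0.99, -0.138, 0.0], [-0.138, 0.99, 0.0], [-0.0, -0.0, -1.0]]
contact_force: [0.4, 0.4, 0.1]
width: 0.077
grip_force: 0.0
time: 26.08
ee_pos: [0.489, 0.0836, 0.1983]
tool_rot: [[-0.991, -0.137, -0.0], [-0.137, 0.991, -0.0], [0.0, -0.0, -1.0]]
contact_force: [-0.6, -0.5, 0.0]
width: 0.0768
grip_force: 0.0
side long wedge (array([ 507.1, -119. ]), [107.6, 41.0], 176.6) zmax 0.0582 n 610 cap [ 0.538 -0.121]
side middle wedge (array([ 508.8, -372.8]), [84.6, 39.5], 170.7) zmax 0.0524 n 623 cap [ 0.538 -0.377]
side short wedge (array([ 484.3, -261.4]), [65.6, 37.1], 8.3) zmax 0.0471 n 411 cap [ 0.501 -0.26 ]
top long wedge (array([ 506.3, -116.9]), [97.1, 32.9], 177.5) zmax 0.0571 n 566 cap [ 0.546 -0.118]
top middle wedge (array([ 509.2, -372. ]), [81.6, 36.0], 171.2) zmax 0.0511 n 568 cap [ 0.539 -0.375]
top short wedge (array([ 484.4, -259.3]), [60.7, 32.9], 8.1) zmax 0.046 n 376 cap [ 0.504 -0.256]
```

View pics/t3.png

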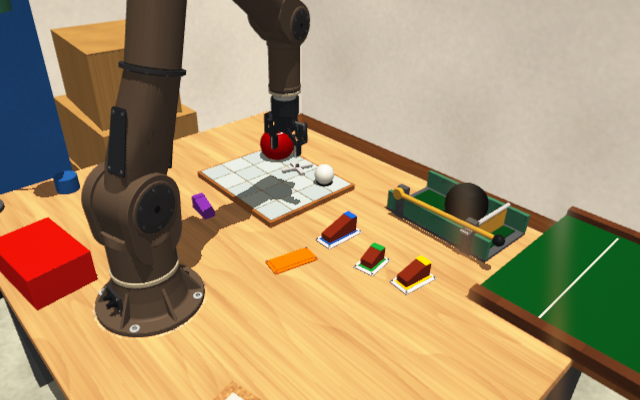

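All three blocks stand on the pads of their own colour, at (338,228), (372,257) and (413,273). The bystanders and the lever are unmoved, and the arm is clear.

```bash
python3 -c "
from rig import *
print(close_job())"
```

```text
the job is handed in; nothing more can be done
None
```

I set the three wedge blocks on the pads of their own colour, longest first, each measured within about 3 mm of its seat's centre and in line with it, and handed the job in; no verdict came back.

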